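# Click the pillbox lid shut over the keys

### The job

The yellow two-bay pillbox on the ledge stands with both flip lids open: the bunch of keys lies in one bay, the flask lid, too tall to be shut in, stands in the other. Lower the lid over the keys and press it down until it clicks and stays fully shut by itself, without forcing it. Leave the other lid open with the flask lid standing in its bay, the keys in theirs, and the bowl, spool and torch where they are.

Things in the scene. Friction and masses are not known exactly. Their poses are not given: they have to be found in the camera images.
- pillbox: yellow plastic pillbox fixed to the ledge, 104 (x) by 200 (y) mm. Its walled upper part slides on the base and stands higher or lower each time: hinge line 48 to 60 mm above the ledge, not in the state, to be felt or seen. Walls 5 mm; two bays, 94 mm square inside, centred at y = +50 and -50 mm. Origin: centre of the underside. Hinges on the +x side, catches on the -x wall
- lid_left (a joint): hinge of the left lid, over the pillbox's +y bay: 0 = shut and clicked, 1.57 = upright, more (to 2.1) = leaning back away from the bay. Hinge line at x = +52 mm of the pillbox, at the lid's lower face. Lid: 104 mm from hinge to front edge, 92 wide, 6 thick, plus a catch tab 30 mm wide, 15 mm long beyond the front edge
- lid_right (a joint): hinge of the right lid, over the pillbox's -y bay: 0 = shut and clicked, 1.57 = upright, more (to 2.1) = leaning back away from the bay. Same size as the left lid. Stiff sprung hinges: a lid stays between about 0.6 and 2.1 rad, but springs up to 0.6 if not clicked. The catch resists from 0.12 rad on, up to about 15 N at 78 mm from the hinge; then a hard stop: stay below 40 N
- keys: bunch of three flat metal keys on a steel split ring, one rigid piece about 73 mm long (x), 45 mm wide, 8 mm high, lying in one of the bays; origin about at its middle, on the underside
- flask_lid: stainless steel flask lid, a smooth domed cup 66 mm in diameter and 75 mm high, standing on the 4 mm floor of the other bay and rising 20 to 30 mm above its rim; origin: centre of its underside
- key_bowl: white round ceramic bowl, 140 mm wide, 55 mm high, on the ledge; origin: centre of its underside; leave alone
- spool: upright wooden spool, 56 mm wide, 70 mm high; origin: centre of its underside; leave alone
- torch: black torch standing on its tail, 48 mm wide at the head, 130 mm high; origin: centre of its underside; leave alone
Not all that is in view belongs to the job. Leave any orange or purple look-alike of the flask_lid alone.

How it is judged (in metres and radians):
At the end, for the whole second after the job is handed in: The lid over the bay with the keys is clicked shut (under 0.035 rad), the other lid still stands open (over 0.8 rad), the keys lie on the floor of the shut bay and the flask lid stands upright (within 0.2 rad) and still on the floor of the open one (((y of keys in the frame of pillbox above 0.01 m and y of flask_lid in the frame of pillbox below -0.01 m and value of joint lid_left below 0.035 rad and value of joint lid_right above 0.8 rad) or (y of keys in the frame of pillbox below -0.01 m and y of flask_lid in the frame of pillbox above 0.01 m and value of joint lid_right below 0.035 rad and value of joint lid_left above 0.8 rad)) and z of each of keys, flask_lid in the frame of pillbox below 0.02 m and horizontal distance between each of keys, flask_lid and pillbox below 0.085 m and angle between flask_lid's own z axis and vertical below 0.2 rad and linear speed of flask_lid below 0.02 m/s); the robot touches nothing.
It fails at once if the pillbox or a lid was pressed or struck with more than 40 N (contact force between any of the fingers, the arm and pillbox above 40 N).
It fails at once if the bowl, the spool or the torch was shifted more than 30 mm or toppled (distance of any of key_bowl, spool, torch from where it was at the start of the episode above 0.03 m or angle between any of key_bowl, spool, torch's own z axis and vertical above 0.5 rad).
It also fails if it takes over 38 s, if anything falls off the work surface, if the arm or the gripper's body presses on something with over 40 N, if the wrist force passes 120 N, or if a joint passes its speed limit or range.

### The arm

A 6-joint arm with a two-finger parallel gripper is mounted at the origin on the work surface. World frame = base frame: x ahead of the robot, y to its left, z up, the work surface at z = 0. Lengths are in m, angles in degrees, forces in N, time in s.
With the tool pointing down it reaches from about 0.25 to 0.725 m from the base axis. Payload 9.7 kg.
Tool frame: the origin (TCP) lies at the very end of the fingers, on their centre line; the grasp point (between the pads) lies 19 mm behind it; z points along the fingers, y is the line along which they close (so a half turn about z gives the same grasp; the last joint's range is limited). The gripper opens to 85 mm and grips with 20 to 120 N. Pads are 22 mm wide; open, the fingers measure 114 mm over their backs; the gripper's body (76 mm by 85 mm) begins 54 mm behind the grasp point. The pads swing forward as they close: fully open they stand 13 mm farther back than shut.
Start: joints at [-63.426, 4.979, 10.078, 95.1, 0, 90], TCP at [0.246, -0.492, 0.231] pointing down, gripper open.
Joint ranges: [-179.16, 179.16], [-48.56, 103.87], [-65.8, 70.77], [-126.05, 130.52], [-82.76, 87.17], [-180, 180]. Speed limits (degrees/s): [127.2, 127.2, 147.25, 180, 180, 180].

### API

Orientations are given as [roll, pitch, yaw] about the fixed x, y, z axes, in that order (R = Rz(yaw) Ry(pitch) Rx(roll)).
In Python, from workcell import bot gives the robot as it stands.
- The arm moves only by the tool arm_command, never from a script. Its argument "series" is a list of rows, each a list of 4 numbers: the shift along the tool's x, y, z in m, then the turn about the tool's z in rad. A call has exactly 5 rows; each row is the pose to reach, as a shift and turn from the pose commanded when the call began, along the tool's axes at that moment; what a row does not reach only later rows make up. A row lasts 1/10 s, in which the tool goes at most 50 mm and 8.59 degrees, less where a joint would pass 70% of its speed; a pose out of reach is approached as far as the arm can. A call with a gripper value outside its range is refused whole. "hand" is the finger opening in m, from 0 to 0.0854, set as the call begins (left out, the last holds). The fingers move at their own pace and stop on an object; "grip_force" is the grip in N (left out, the last holds). Time passes only in rows, so rows that repeat a pose let the fingers close, or fill a call up. It gives the time, the measured TCP pose, the force, the opening and the grip force at its end, in the units of the state.
- bot.get_obs(): the state, without advancing time (a new reading comes with each control period).
- bot.camera(name): name is "scene" or "top"; returns a dict with "color" (384x512x3 uint8, blue, green, red), "camera_matrix" (3x3 intrinsics, pixels), "dist_coeffs" ([k1, k2, p1, p2, k3] as OpenCV has them; the pictures are not rectified), "xyz" and "orientation" of the camera in the world. Camera axes: x right, y up, looking along -z (the intrinsics and any distortion apply to the point x, -y, -z); pixel columns grow to the right and rows downward; lengths in m; the calibration is good to about 2 mm. A picture is of the moment at which its call begins. There is no depth.
- bot.job_done(): hands the job in; it is judged then, once.
Trained networks look in the newest picture that a camera, given by its name, has taken for a name from the list of things; names that differ only in an ending like _2 or _b are one class to them, and where a whole thing is asked for, a point or a joint stands for the part that bears it (a point fixed in the world has none). Each returns a list of dicts, best first, with "confidence" (0 to 1); they miss things now and then, are a little off and sometimes report something else, mostly with a low value. They report only what shows in the picture. A call takes as long as a camera call. They do not tell look-alikes from the thing itself.
- bot.find_in(camera, target): "location" ([column, row] in pixels, amid what is visible of it).
- bot.mark_of(camera, target): "location" ([column, row] in pixels: a listed point, or the origin of a listed thing).
The state is a dict: "time": time; "q": joint angles; "qd": joint speeds; "joint_efforts": joint torques, N m; "ee_pos": TCP position; "tcp_rot": TCP orientation; "wrist_force": force on the tool from outside, world axes, zero at the start; "torque": the same for the moment, N m; "opening": finger opening in m; "grasp_force": force on a finger pad.
Only numpy, scipy, OpenCV 4.12 (cv2) and the standard library are available. Lean on these libraries where they do the work, as an engineer would, in place of code of your own. Each camera call takes 0.05 s, during which the arm holds its last target. There are 200 camera calls.

## Working session

There is one attempt and no reset: what is moved stays moved. The work goes in short steps, Python scripts to look and compute and a tool call to move; the robot and the scene stay as the last step left them, time stands still between calls to the robot, and variables do not carry over. Pictures are saved under pics/ and viewed, at most 10 in all, crops included, and the job is handed in when it is done.

Besides the shell and the picture viewer there is one more tool, called after ">>>" in YAML: its name, and indented under it one key for each argument. arm_command: Moves the arm, as the interface text tells. Its arguments: {"type":"object","properties":{"series":{"type":"array"},"hand":{"type":"number"},"grip_force":{"type":"number"}},"required":["series"]}

```bash
ls; mkdir -p pics
cat > h.py <<'E'
import numpy as np,cv2
from scipy.spatial.transform import Rotation as R
from workcell import bot
def cam(n):
    c=bot.camera(n); return c
def rot(c):
    o=np.array(c["orientation"],float)
    return o if o.shape==(3,3) else R.from_euler('xyz',o,degrees=True).as_matrix()
def ray(c,p):
    u=cv2.undistortPoints(np.array([[p]],float),np.array(c["camera_matrix"],float),np.array(c["dist_coeffs"],float))[0,0]
    d=rot(c)@np.array([u[0],-u[1],-1]); return np.array(c["xyz"],float),d/np.linalg.norm(d)
def at_z(c,p,z):
    o,d=ray(c,p); return o+d*(z-o[2])/d[2]
def tri(c1,p1,c2,p2):
    A=[];b=[]
    for c,p in((c1,p1),(c2,p2)):
        o,d=ray(c,p);M=np.eye(3)-np.outer(d,d);A.append(M);b.append(M@o)
    return np.linalg.lstsq(np.vstack(A),np.hstack(b),rcond=None)[0]
def proj(c,X):
    r=rot(c); X=(np.atleast_2d(X)-np.array(c["xyz"]))@r; X=X*[1,-1,-1]
    return cv2.projectPoints(X,np.zeros(3),np.zeros(3),np.array(c["camera_matrix"],float),np.array(c["dist_coeffs"],float))[0][:,0]
E
python3 - <<'E'
from h import *
print(bot.get_obs())
C={n:cam(n) for n in("scene","top")}
for n,c in C.items():
    cv2.imwrite(f"pics/{n}0.png",cv2.resize(c["color"],(800,600))); print(n,c["xyz"],c["orientation"],np.array(c["camera_matrix"]).ravel(),c["dist_coeffs"])
for t in["pillbox","lid_left","lid_right","keys","flask_lid","key_bowl","spool","torch"]:
    for n in C:
        print(t,n,[(np.round(m["location"]),round(m["confidence"],2)) for m in bot.mark_of(n,t)[:3]],[(np.round(m["location"]),round(m["confidence"],2)) for m in bot.find_in(n,t)[:3]])
E
```

```text
pics
{'time': 0.0, 'q': array([-6.34259985e+01,  5.01244944e+00,  1.00343709e+01,  9.51001722e+01,
        5.40034257e-04,  9.00001836e+01]), 'qd': array([-0.05092062,  0.12515113, -0.04152563,  0.00702743,  0.12271278,
        0.07613856]), 'joint_efforts': array([ 1.85251236e-03, -5.20391786e+01,  4.64803827e+01,  1.64413213e-02,
        3.07722974e-05,  4.24608402e-05]), 'ee_pos': array([ 0.24594255, -0.49168707,  0.23056938]), 'tcp_rot': array([-1.79921749e+02, -5.39783038e-04,  2.65738172e+01]), 'wrist_force': array([-0.44106027, -0.64544219, -0.75071906]), 'torque': array([ 0.03954004, -0.01680417,  0.0041326 ]), 'grasp_force': 0.0, 'opening': 0.08524388792995821}
scene [1.20519782 0.41546219 0.57908001] [ 55.46219012  -0.71846937 116.87688551] [420.35510881   0.         250.90520899   0.         420.35510881
 188.67659474   0.           0.           1.        ] [-0.04907463  0.          0.          0.          0.        ]
top [0.37447528 0.08113866 0.89482764] [ 10.97019832  -0.25918468 -90.05209648] [432.31721308   0.         249.44037751   0.         432.31721308
 195.7239976    0.           0.           1.        ] [-0.02102935  0.          0.          0.          0.        ]
pillbox scene [(array([204., 196.]), 0.91)] [(array([195., 181.]), 0.6)]
pillbox top [(array([310., 203.]), 0.67)] [(array([324., 182.]), 0.58)]Traceback (most recent call last):
  File "<stdin>", line 8, in <module>
ValueError: it knows: flask_lid, key_bowl, keys, pillbox, spool, torch
```

Run:
```python
from h import *
C={n:cam(n) for n in("scene","top")}
for t in["pillbox","keys","flask_lid","key_bowl","spool","torch"]:
    for n in C:
        print(t,n,[(np.round(m["location"]),round(m["confidence"],2)) for m in bot.mark_of(n,t)[:3]],[(np.round(m["location"]),round(m["confidence"],2)) for m in bot.find_in(n,t)[:3]])
print(bot.get_obs()["time"])
```

```text
pillbox scene [(array([203., 194.]), 0.75)] [(array([192., 183.]), 0.62)]
pillbox top [(array([310., 205.]), 0.67), (array([193., 214.]), 0.23)] [(array([325., 179.]), 0.91), (array([332., 206.]), 0.58)]
keys scene [] []
keys top [(array([333., 210.]), 0.64)] [(array([334., 205.]), 0.63)]
flask_lid scene [(array([261., 178.]), 0.92), (array([223., 198.]), 0.74), (array([178., 234.]), 0.72)] [(array([177., 218.]), 0.71), (array([223., 184.]), 0.68), (array([226., 239.]), 0.67)]
flask_lid top [(array([265., 266.]), 0.87), (array([281., 201.]), 0.69), (array([238., 139.]), 0.69)] [(array([267., 267.]), 0.89), (array([240., 134.]), 0.87), (array([294., 131.]), 0.86)]
key_bowl scene [(array([303., 224.]), 0.57)] [(array([161., 158.]), 0.71), (array([306., 208.]), 0.67)]
key_bowl top [(array([193., 213.]), 0.85)] [(array([189., 211.]), 0.97)]
spool scene [(array([223., 167.]), 0.93)] [(array([222., 154.]), 0.96)]
spool top [(array([318., 264.]), 0.72)] [(array([321., 264.]), 0.84)]
torch scene [(array([160., 160.]), 0.86)] [(array([161., 123.]), 0.61)]
torch top [(array([400., 246.]), 0.84)] [(array([418., 244.]), 0.73), (array([324., 180.]), 0.72)]
1.6
```

View pics/scene0.png

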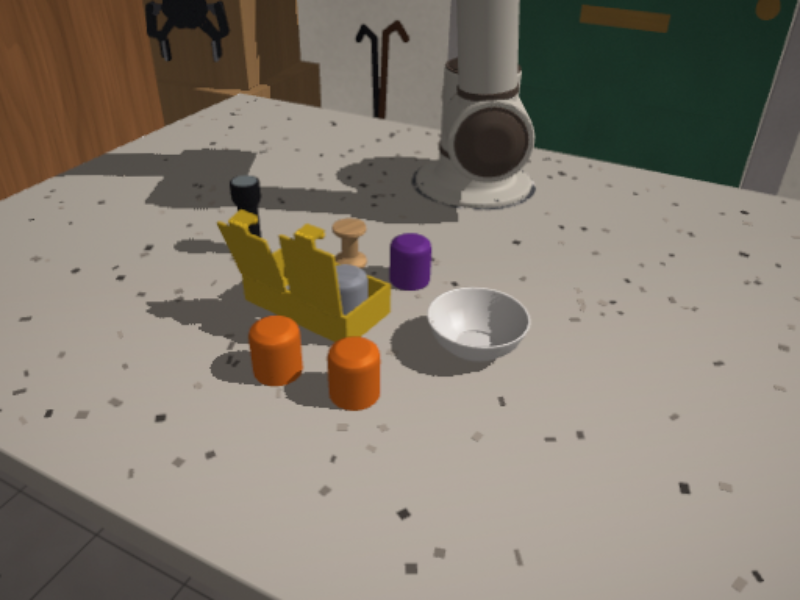

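View pics/top0.png

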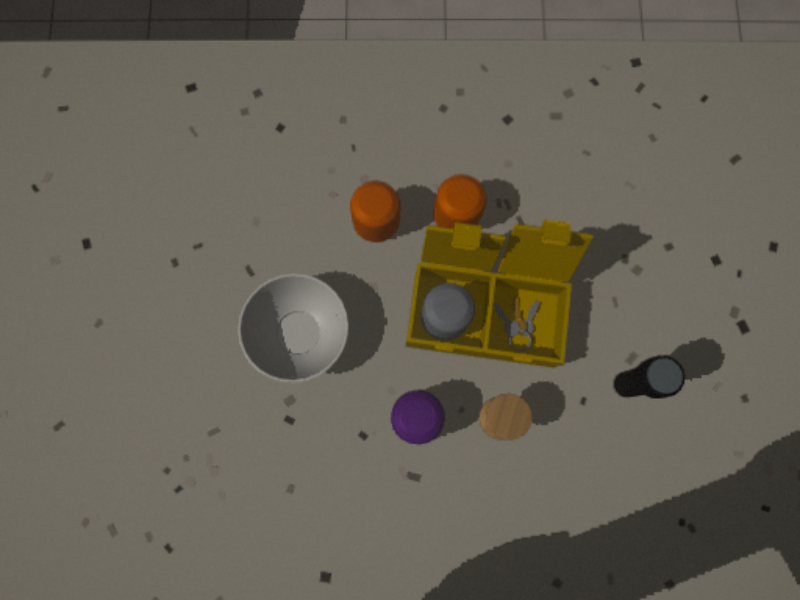

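The keys are in the right (-y) bay, at about (520,325) in the top view. The flask lid is in the left bay at (447,310), and both lids lean back. Next I'll take closer crops to pick corners.

Run:
```python
import cv2
# recover native from resized: crops at 800/512 scale
t=cv2.imread("pics/top0.png");s=cv2.imread("pics/scene0.png")
a=cv2.resize(t[210:375,395:605],None,fx=3.8,fy=3.6,interpolation=cv2.INTER_CUBIC)
b=cv2.resize(s[200:350,210:410],None,fx=4,fy=4,interpolation=cv2.INTER_CUBIC)
cv2.imwrite("pics/ta.png",a);cv2.imwrite("pics/sb.png",b);print(a.shape,b.shape)
```

```text
(594, 798, 3) (600, 800, 3)
```

View pics/ta.png

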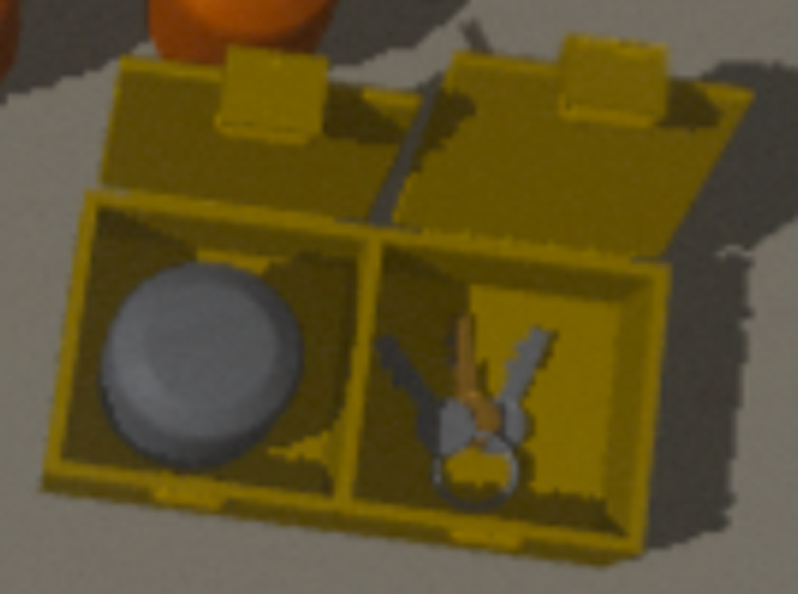

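View pics/sb.png

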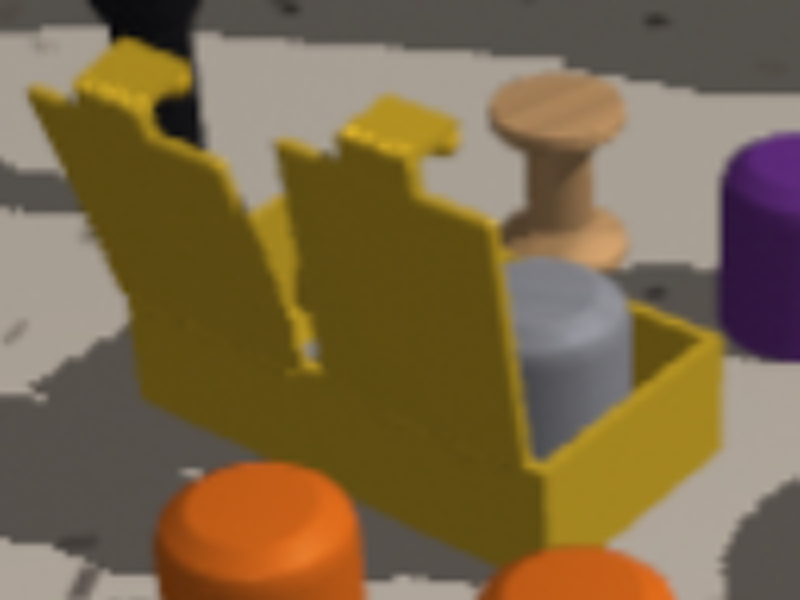

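```bash
cat > fit.py <<'E'
from h import *
from scipy.optimize import least_squares
C={n:cam(n) for n in("scene","top")}
T=lambda x,y:((x/3.8+395)*.64,(y/3.6+210)*.64)
S=lambda x,y:((x/4+210)*.64,(y/4+200)*.64)
rim=[("top",T(88,190),52,100,1),("top",T(668,262),52,-100,1),("top",T(48,472),-52,100,1),("top",T(641,540),-52,-100,1),
("scene",S(545,470),52,100,1),("scene",S(720,342),-52,100,1),("scene",S(142,395),52,-100,0),("scene",S(720,447),-52,100,0)]
lid=[("top",T(122,58),96,0),("top",T(422,97),4,0),("scene",S(497,228),96,0),("scene",S(282,148),4,0),
("top",T(453,55),-4,1),("top",T(752,95),-96,1),("scene",S(35,95),-96,1)]
def pts(p):
    x,y,w,h,a,b=p; out=[]
    for n,_,u,v,k in rim: out.append((n,[u/1e3,v/1e3,h*k]))
    for n,_,v,k in lid:
        t=(a,b)[k]; out.append((n,[.052-.104*np.cos(t)+.006*np.sin(t),v/1e3,h+.104*np.sin(t)+.006*np.cos(t)]))
    Rz=R.from_euler('z',w).as_matrix()
    return [(n,Rz@np.array(q)+[x,y,0]) for n,q in out]
def res(p): return np.hstack([proj(C[n],q)[0]-m[1] for (n,q),m in zip(pts(p),rim+lid)])
if __name__=="__main__":
    f=least_squares(res,[.4,-.03,-.1,.054,1.8,1.8],x_scale=[.1,.1,.1,.01,.1,.1])
    print(f.x,f.fun.reshape(-1,2).round(1).tolist(), np.sqrt(np.diag(np.linalg.inv(f.jac.T@f.jac))))
    for n,pa,pb in(("torch",(160,160),(400,246)),("spool",(223,167),(318,264)),("bowl",(303,224),(193,213))):
        print(n,at_z(C["scene"],pa,0),at_z(C["top"],pb,0))
    for p in((177,218),(226,239)): print("orange",at_z(C["scene"],p,.037))
E
python3 fit.py
```

```text
[ 0.53058981 -0.04932348 -0.13453989  0.04891779  1.66100121  1.8232061 ] [[-1.2, -0.2], [-0.3, -0.0], [-1.1, 0.3], [-0.1, 1.7], [-0.8, 0.8], [-0.6, -0.9], [-1.4, 0.2], [-0.8, -0.3], [-1.1, 0.8], [-0.6, 0.5], [-1.0, 0.2], [-1.5, -0.6], [-0.9, 0.5], [-0.5, 0.0], [-1.5, -0.8]] [0.00084251 0.00065204 0.00651275 0.00104885 0.01342829 0.01590061]
torch [ 0.44453005 -0.23615957  0.        ] [ 0.44186084 -0.2347728   0.        ]
spool [ 0.39617877 -0.06851176  0.        ] [ 0.4053993  -0.06343905  0.        ]
bowl [0.51910982 0.20280365 0.        ] [0.51112133 0.19502688 0.        ]
orange [ 0.66598948 -0.02101385  0.037     ]
orange [0.67548418 0.10052514 0.037     ]
```

The box is at (0.531,-0.049) with yaw -7.7°, rim about 49 mm, right lid at 1.82 rad. I'll move behind the right lid with the fingers shut.

>>> arm_command:
  series:
    - [0.048,-0.0136,0,0.12]
    - [0.096,-0.027,0,0.24]
    - [0.144,-0.041,0,0.36]
    - [0.192,-0.0545,0,0.48]
    - [0.24,-0.068,0,0.6]
  hand: 0
  grip_force: 20

```text
time: 2.2
ee_pos: [0.4314, -0.3222, 0.2315]
tcp_rot: [180.0, -0.0, -8.1]
wrist_force: [-0.5, -0.8, -0.0]
opening: 0.0121
grasp_force: 0.0
```

>>> arm_command:
  series:
    - [0.03,-0.035,0,0]
    - [0.06,-0.07,0,0]
    - [0.09,-0.105,0,0]
    - [0.12,-0.14,0,0]
    - [0.15,-0.175,0,0]

```text
time: 2.7
ee_pos: [0.6039, -0.1691, 0.2313]
tcp_rot: [180.0, -0.0, -7.8]
wrist_force: [1.0, -0.3, 0.1]
opening: -0.0001
grasp_force: 0.0
```

>>> arm_command:
  series:
    - [0.02,-0.028,0,0]
    - [0.042,-0.056,0,0]
    - [0.042,-0.056,0.035,0]
    - [0.042,-0.056,0.07,0]
    - [0.042,-0.056,0.1,0]

```text
time: 3.2
ee_pos: [0.6518, -0.1204, 0.1292]
tcp_rot: [-180.0, 0.1, -7.8]
wrist_force: [0.6, 0.7, -0.4]
opening: 0.0001
grasp_force: 0.0
```

>>> arm_command:
  series:
    - [-0.012,0,0,0]
    - [-0.024,0,0,0]
    - [-0.033,0,0,0]
    - [-0.039,0,0,0]
    - [-0.044,0,0,0]

```text
time: 3.7
ee_pos: [0.6082, -0.115, 0.1318]
tcp_rot: [180.0, -0.1, -7.8]
wrist_force: [0.4, -0.6, -0.6]
opening: -0.0004
grasp_force: 0.3
```

>>> arm_command:
  series:
    - [-0.004,0,0,0]
    - [-0.008,0,0,0]
    - [-0.012,0,0,0]
    - [-0.016,0,0,0]
    - [-0.02,0,0,0]

```text
time: 4.2
ee_pos: [0.5891, -0.1123, 0.1326]
tcp_rot: [-180.0, -0.2, -7.8]
wrist_force: [2.7, -0.6, 5.9]
opening: 0.0003
grasp_force: 1.4
```

>>> arm_command:
  series:
    - [-0.005,0,0,0]
    - [-0.01,0,0.001,0]
    - [-0.015,0,0.002,0]
    - [-0.02,0,0.003,0]
    - [-0.025,0,0.004,0]

```text
time: 4.7
ee_pos: [0.5631, -0.1088, 0.1269]
tcp_rot: [-180.0, 0.0, -7.8]
wrist_force: [-0.1, 0.3, -0.3]
opening: 0.0001
grasp_force: 0.5
```

>>> arm_command:
  series:
    - [-0.005,0,0.001,0]
    - [-0.01,0,0.003,0]
    - [-0.014,0,0.006,0]
    - [-0.018,0,0.009,0]
    - [-0.022,0,0.012,0]

```text
time: 5.2
ee_pos: [0.5416, -0.1058, 0.1151]
tcp_rot: [180.0, -0.0, -7.8]
wrist_force: [0.4, 0.2, 2.0]
opening: -0.0001
grasp_force: 0.7
```

Run:
```python
from h import *
a=cam("scene")["color"][110:250,110:290];b=cam("top")["color"][110:260,240:400]
a=cv2.resize(a,(400,311));b=cv2.resize(b,(400,375))
im=np.zeros((375,800,3),np.uint8);im[:311,:400]=a;im[:,400:]=b
cv2.imwrite("pics/m1.png",im)
```

```text
(no output)
```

View pics/m1.png

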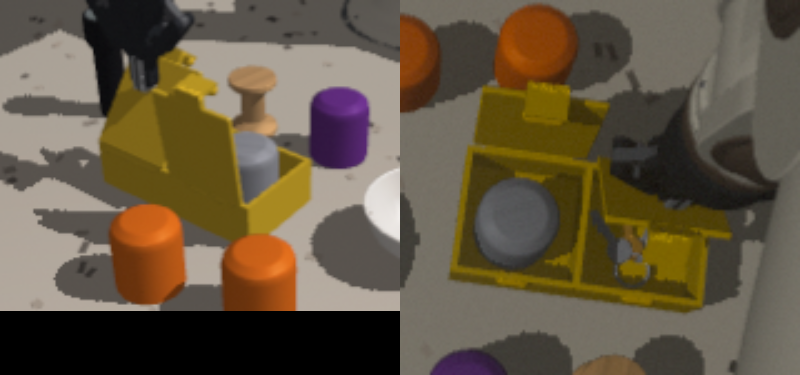

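The lid is following the finger (about 0.9 rad), and everything else is clear. I'll continue along the arc.

>>> arm_command:
  series:
    - [-0.005,0,0.003,0]
    - [-0.009,0,0.006,0]
    - [-0.013,0,0.009,0]
    - [-0.016,0,0.012,0]
    - [-0.019,0,0.016,0]

```text
time: 5.8
ee_pos: [0.5228, -0.1032, 0.0992]
tcp_rot: [180.0, -0.0, -7.8]
wrist_force: [0.3, 0.4, 2.1]
opening: -0.0
grasp_force: 0.8
```

>>> arm_command:
  series:
    - [-0.002,0,0.003,0]
    - [-0.004,0,0.006,0]
    - [-0.006,0,0.009,0]
    - [-0.008,0,0.012,0]
    - [-0.009,0,0.014,0]

```text
time: 6.3
ee_pos: [0.5141, -0.102, 0.085]
tcp_rot: [-180.0, -0.0, -7.8]
wrist_force: [1.2, 1.0, 1.5]
opening: -0.0002
grasp_force: 0.8
```

>>> arm_command:
  series:
    - [-0.001,0,0.002,0]
    - [-0.003,0,0.005,0]
    - [-0.004,0,0.008,0]
    - [-0.005,0,0.01,0]
    - [-0.005,0,0.012,0]

```text
time: 6.8
ee_pos: [0.5088, -0.1014, 0.0731]
tcp_rot: [180.0, 0.0, -7.8]
wrist_force: [-1.2, 0.3, 1.9]
opening: 0.0001
grasp_force: 1.0
```

>>> arm_command:
  series:
    - [0,0,0.002,0]
    - [-0.001,0,0.004,0]
    - [-0.001,0,0.006,0]
    - [-0.001,0,0.007,0]
    - [-0.001,0,0.008,0]

```text
time: 7.3
ee_pos: [0.5079, -0.1013, 0.0662]
tcp_rot: [180.0, -0.0, -7.8]
wrist_force: [-7.5, 1.4, 17.5]
opening: -0.0002
grasp_force: 8.6
```

>>> arm_command:
  series:
    - [0,0,0.001,0]
    - [0,0,0.002,0]
    - [0,0,0.003,0]
    - [0,0,0.003,0]
    - [0,0,0.003,0]

```text
time: 7.8
ee_pos: [0.508, -0.1012, 0.0619]
tcp_rot: [-180.0, 0.0, -7.8]
wrist_force: [0.0, 0.5, 0.5]
opening: -0.0002
grasp_force: 0.0
```

>>> arm_command:
  series:
    - [0,0,0.0005,0]
    - [0,0,0.001,0]
    - [0,0,0.0015,0]
    - [0,0,0.002,0]
    - [0,0,0.002,0]

```text
time: 8.3
ee_pos: [0.5081, -0.1012, 0.06]
tcp_rot: [-180.0, 0.0, -7.8]
wrist_force: [0.3, 0.2, -0.9]
opening: -0.0
grasp_force: 0.0
```

>>> arm_command:
  series:
    - [0,0,0.0005,0]
    - [0,0,0.001,0]
    - [0,0,0.0015,0]
    - [0,0,0.002,0]
    - [0,0,0.002,0]

```text
time: 8.8
ee_pos: [0.5082, -0.1012, 0.0588]
tcp_rot: [180.0, -0.0, -7.8]
wrist_force: [-2.4, 0.8, 5.3]
opening: 0.0002
grasp_force: 3.0
```

>>> arm_command:
  series:
    - [0,0,0.0004,0]
    - [0,0,0.0008,0]
    - [0,0,0.0012,0]
    - [0,0,0.0016,0]
    - [0,0,0.0016,0]

```text
time: 9.3
ee_pos: [0.5083, -0.1013, 0.0585]
tcp_rot: [180.0, -0.1, -7.8]
wrist_force: [-6.8, 0.7, 16.5]
opening: 0.0002
grasp_force: 8.1
```

The lid gave 0.3 mm for 11 N, so it is on the hard stop. I'll lift off and look.

>>> arm_command:
  series:
    - [0,0,-0.01,0]
    - [0,0,-0.03,0]
    - [0,0,-0.07,0]
    - [0,0,-0.11,0]
    - [0,0,-0.15,0]

```text
time: 9.8
ee_pos: [0.5079, -0.1012, 0.2082]
tcp_rot: [180.0, 0.0, -7.8]
wrist_force: [1.2, -0.6, -0.6]
opening: 0.0
grasp_force: 0.0
```

>>> arm_command:
  series:
    - [0,0.03,0,0]
    - [0,0.07,0,0]
    - [0,0.11,0,0]
    - [0,0.15,0,0]
    - [0,0.19,0,0]

```text
time: 10.3
ee_pos: [0.482, -0.291, 0.2068]
tcp_rot: [180.0, -0.0, -7.8]
wrist_force: [0.4, -0.1, -0.5]
opening: 0.0
grasp_force: 0.0
```

Run:
```python
from h import *
a=cam("scene")["color"][110:250,110:290];b=cam("top")["color"][110:260,240:400]
a=cv2.resize(a,(400,311));b=cv2.resize(b,(400,375))
im=np.zeros((375,800,3),np.uint8);im[:311,:400]=a;im[:,400:]=b
cv2.imwrite("pics/m2.png",im)
print(bot.get_obs())
```

```text
{'time': 10.4, 'q': array([-3.13222247e+01,  6.43474352e+00,  8.84386254e+00,  9.24351376e+01,
       -4.72012810e-02,  1.56710847e+02]), 'qd': array([ 3.4838298 , -1.48318549, -1.44771825,  0.91611778,  1.34602764,
        3.72138588]), 'joint_efforts': array([ -2.20324025, -53.63206387,  47.99960017,  -0.27991044,
        -0.23604018,  -0.7847373 ]), 'ee_pos': array([ 0.48143156, -0.29324566,  0.20602925]), 'tcp_rot': array([ 1.79966932e+02,  4.25606555e-02, -8.03307315e+00]), 'wrist_force': array([-0.12920682,  0.61417498,  0.4879298 ]), 'torque': array([-0.0058394 ,  0.00981065,  0.02554915]), 'grasp_force': 0.0, 'opening': 0.0001412771229298952}
```

View pics/m2.png

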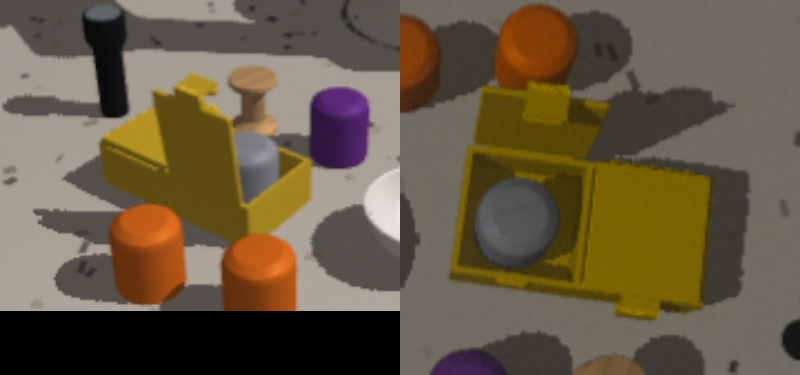

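The picture shows the right lid flat and shut at (648,230). The left lid is still open, the flask lid stands in its bay at (515,222), and the torch and spool are in place.

```bash
python3 -c "
from workcell import bot
print(bot.job_done())"
```

```text
the job is handed in; nothing more can be done
None
```

The right lid is clicked shut over the keys and holds by itself, pressed with about 17.5 N at most in the readings; the left lid is still open with the flask lid standing in its bay, nothing else was moved, and the job was handed in at about 10.4 s (no verdict returned).

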